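# Present the offset lever level over its jig

## Robot

A 6-joint arm with a two-finger parallel gripper is mounted at the origin on the work surface; the furniture and walls round the work are solid. World frame = base frame: x ahead of the robot, y to its left, z up, the work surface at z = 0. Lengths are in m, angles in rad, forces in N, time in s.
With the tool pointing down it reaches from about 0.35 to 0.975 m from the base axis. Payload 4.9 kg.
Tool frame: the origin (TCP) lies midway between the tips of the shut fingers; the grasp point (between the pads) lies 19 mm behind it; z points along the fingers, y is the line along which they close (so a half turn about z gives the same grasp; the last joint's range is limited). The gripper opens to 85 mm and grips with 20 to 120 N. Pads are 22 mm wide; open, the fingers measure 114 mm over their backs; the gripper's body (76 mm by 85 mm) begins 54 mm behind the grasp point. The pads swing forward as they close: fully open they stand 13 mm farther back than shut.
Start: joints at [-1.224, 0.053, 1.613, -0, 1.476, -0.119], TCP at [0.281, -0.558, 0.231] pointing down, gripper open.
Joint ranges: [-3.01, 3.01], [-1.01, 2.22], [0.06, 2.58], [-1.02, 4.17], [0.09, 2.62], [-3.14, 3.14]. Speed limits (rad/s): [2.57, 2.57, 3.14, 3.14, 3.14, 3.14].

## Interface

Orientations are given as a rotation vector (axis times angle).
In Python, from station import ctrl, optics, job gives the robot as it stands.
- The arm moves only by the shell command python3 -m jog 'ROWS' [OPENING] [FORCE]. ROWS is JSON, a list of rows, each a list of 2 entries, a list of its own where there are three numbers: the shift along the tool's x, y, z in m, then the turn, a rotation vector about the tool's x, y, z in rad. A call has 1 to 5 rows; each row is the pose to reach, as a shift and turn from the pose commanded when the call began, along the tool's axes at that moment; what a row does not reach only later rows make up. A row lasts 1/10 s, in which the tool goes at most 50 mm and 8.59 degrees, less where a joint would pass 70% of its speed; a pose out of reach is approached as far as the arm can. A call with a gripper value outside its range is refused whole. OPENING is the opening, from 0 (shut) to 1 (fully open), set as the call begins (- or left out, the last holds). The fingers move at their own pace and stop on an object; FORCE is the grip in N (left out, the last holds). Time passes only in rows, so rows that repeat a pose let the fingers close. It gives the time, the measured TCP pose, the force, the opening and the grip force at its end, in the units of the state.
- ctrl.get_obs(): the state, without advancing time (a new reading comes with each control period).
- optics.get_image(name): name is "side" or "top"; returns a dict with "image" (384x512x3 uint8, blue, green, red), "fx", "fy", "cx", "cy" (pixels), "D" ([k1, k2, p1, p2, k3] as OpenCV has them; the pictures are not rectified), "rvec" (rotation vector, rad) and "tvec" (3), from world to camera coordinates, as OpenCV has them. Camera axes: x right, y down, z forward; pixel columns grow to the right and rows downward; lengths in m; the calibration is good to about 2 mm. A picture is of the moment at which its call begins. There is no depth.
- job.finish_job(): hands the job in; it is judged then, once.
The state is a dict: "t": time; "q": joint angles; "dq": joint speeds; "effort": joint torques, N m; "tool_pos": TCP position; "tool_rot": TCP orientation; "contact_force": force on the tool from outside, world axes, zero at the start; "wrist_torque": the same for the moment, N m; "opening": finger opening in m; "grip_force": force on a finger pad.
Only numpy, scipy, OpenCV 4.12 (cv2) and the standard library are available. Lean on these libraries where they do the work, as an engineer would, in place of code of your own. Each camera call takes 0.05 s, during which the arm holds its last target. There are 200 camera calls.

## Task

Take the lever with the round boss by its balance point, slide it straight up out of its slot in the holder, carry it over to the steel jig and hold it there about 25 mm above the tops of the jig's rests: level, lined up with the jig, its boss over the wide nest and its arm over the narrow fork, clear of the jig. Finish while still holding it there, without letting go; the loose parts round the work and the plain plate in the other slot are to stay where they are.

Things in the scene. Friction and masses are not known exactly. Their poses are not given: they have to be found in the camera images.
- lever: Aluminium lever (about 0.45 kg) on edge in either holder slot: flat plate 10 mm thick (y), 60 high (z), from a rounded arm end at x = -130 mm to a round boss at x = +60 (48 across, 44 long along y, axis 30 above the lower edge). Origin: lower edge, straight below the balance point, which is NOT the lever's middle. x to the boss, z up. Pinch across the thickness; flat up to x = +36.
- lever_top (a point): Point on the lever's straight upper edge, in mid-thickness, straight above the balance point (centre of mass); 60 mm above the lever's origin. In the holder the upper 38 mm of the plate stand free above the combs.
- lever_boss (a point): Centre of the lever's boss: 60 mm along the lever's x from the balance point, 30 mm above the lower edge.
- holder: Fixed dark steel stand with two notched combs, 12 mm thick, at x = -100 and +20 mm. Slots along its x at y = +40 and -40 mm, 14 wide, 22 deep; slot floor 85, comb tops 107 mm above the bench. Lever in one, plain plate in the other, same x direction; the boss overhangs past the +x comb. Origin at bench level between the slots, at the balance point's x. Base 156 x 134 mm.
- blank: Plain flat aluminium plate without boss, 170 x 10 x 48 mm, loose, standing on edge in the other slot, to be left alone. Origin on its lower edge 40 mm from its +x end (x towards the same side as the lever's), x along it, z up.
- jig: Fixed steel jig on a dark base plate 215 x 80 x 12 mm. Origin at bench level below the place of the balance point; x points from the narrow fork (two prongs at x = -95 mm, 17 mm apart) to the wide nest (notched cheeks round x = +60 mm, 46 mm apart, 62 mm wide). All tops are 60 mm above the bench.
- jig_mid (a point): Point on the jig's centre line at the height of the tops of its rests (60 mm above the bench), where the lever's balance point belongs: the lever's origin is to be held straight above it.
- jig_nest (a point): Point at the height of the tops, in the middle of the jig's wide nest, below where the boss centre belongs (60 mm along x from jig_mid).
- ear_plate: Bystander: rust-brown cut ear plate, 50 x 55 x 8 mm, loose, lying on the bench; leave it. Origin at the centre of its underside.
- flange_nut: Bystander: dark flange nut, 46 mm across, 22 mm high, loose on the bench; leave it. Origin at the centre of its underside.
- bolt_0: Bystander: steel hex bolt standing on its head, 38 mm high, loose on the bench; leave it. Origin at the centre of its underside.

How it is judged:
By the outcome, as a careful person would: the job done as asked, in the order asked, and still so for the second after the job is handed in, while the arm keeps its last pose, push and grip.
It also fails if it takes over 38 s, if anything falls off the work surface, if the arm or the gripper's body presses on something with over 40 N, if the wrist force passes 120 N, or if a joint passes its speed limit or range.

## Working session

There is one attempt and no reset: what is moved stays moved. The work goes in short steps, Python scripts to look and compute and a shell command to move; the robot and the scene stay as the last step left them, time stands still between calls to the robot, and variables do not carry over. Pictures are saved under pics/ and viewed, at most 10 in all, crops included, and the job is handed in when it is done.

```bash
mkdir -p pics; cat > h.py <<'E'
import numpy as np, cv2
from station import ctrl, optics, job
from scipy.spatial.transform import Rotation as R
def snap(n,f):
    d=optics.get_image(n); cv2.imwrite(f,d["image"]); np.save(f+'.npy',{k:v for k,v in d.items()},allow_pickle=True); return d
def load(f): return np.load(f+'.npy',allow_pickle=True).item()
def KM(d): return np.array([[d["fx"],0,d["cx"]],[0,d["fy"],d["cy"]],[0,0,1.]])
def ray(d,px):
    u=cv2.undistortPoints(np.array([[px]],float),KM(d),np.array(d["D"],float))[0,0]
    M=cv2.Rodrigues(np.array(d["rvec"],float))[0]; c=-M.T@np.array(d["tvec"],float).ravel()
    return c, M.T@np.array([u[0],u[1],1])
def atz(d,px,z):
    c,v=ray(d,px); return c+v*(z-c[2])/v[2]
def proj(d,P):
    return cv2.projectPoints(np.array(P,float).reshape(-1,3),np.array(d["rvec"],float),np.array(d["tvec"],float),KM(d),np.array(d["D"],float))[0].reshape(-1,2)
E
python3 - <<'E'
from h import *
for n in("top","side"):
    d=snap(n,f"pics/{n}0.png"); cv2.imwrite(f"pics/{n}0b.png",cv2.resize(d["image"],(800,600),interpolation=cv2.INTER_CUBIC))
    print(n,ray(d,(256,192)))
o=ctrl.get_obs();print(o["t"],o["tool_pos"],o["tool_rot"],o["opening"])
print(R.from_rotvec(o["tool_rot"]).as_matrix().round(3))
E
```

```text
top (array([0.32368075, 0.07934507, 1.06875482]), array([ 0.20228556,  0.01996176, -0.97915288]))
side (array([1.14139448, 0.02671943, 0.68709212]), array([-0.7324397 ,  0.07078908, -0.6772776 ]))
0.1 [ 0.28053402 -0.5578676   0.23015307] [-3.05493104e+00 -7.24685558e-01  3.12283180e-04] 0.08520356587541784
[[ 0.893  0.449 -0.001]
 [ 0.449 -0.893  0.002]
 [ 0.    -0.002 -1.   ]]
```

View pics/top0b.png

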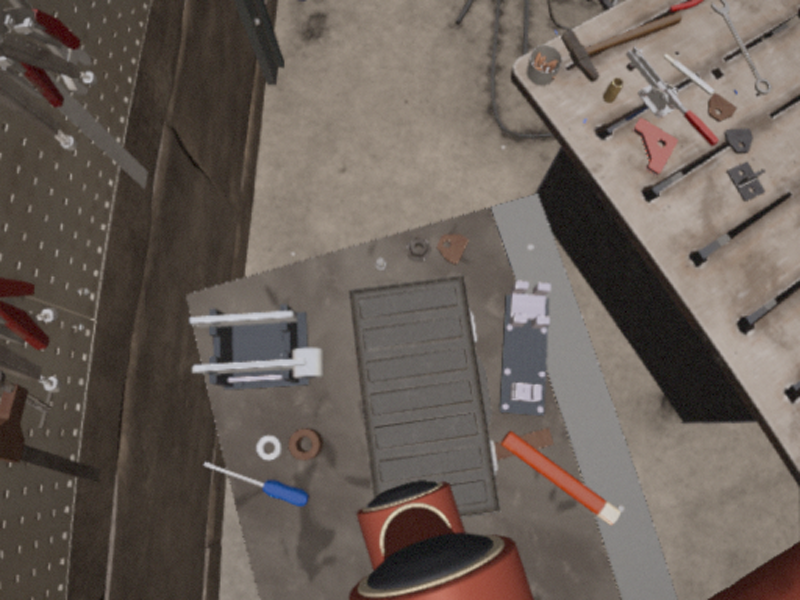

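View pics/side0b.png

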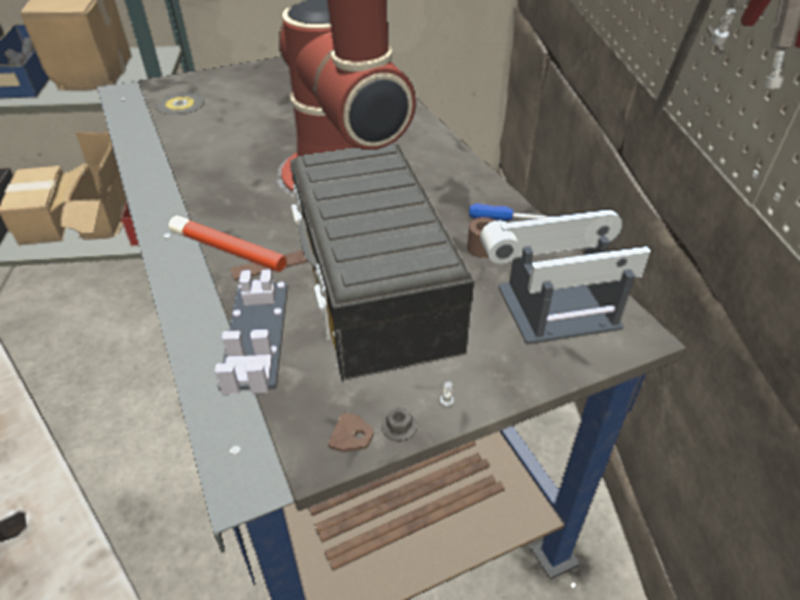

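The top view (800x600) shows the lever in the nearer slot from about (195,368) to its boss at (308,362), the plain plate behind it, a tall tool box between, and the jig at (525,350) with its nest at the top. The side view agrees. Next I'll take enlarged crops.

```bash
python3 - <<'E'
from h import *
d=load("pics/top0.png");s=load("pics/side0.png")
def crop(im,x,y,w,h,k): return cv2.resize(im[y:y+h,x:x+w],None,fx=k,fy=k,interpolation=cv2.INTER_CUBIC)
A=crop(d["image"],115,190,100,65,6)   # top holder
B=cv2.rotate(crop(d["image"],310,175,50,95,6),cv2.ROTATE_90_COUNTERCLOCKWISE) 
cv2.imwrite("pics/c1.png",A)
cv2.imwrite("pics/c2.png",crop(d["image"],310,175,60,96,6))
cv2.imwrite("pics/c3.png",crop(s["image"],300,125,120,95,6))
E
```

```text
(no output)
```

View pics/c1.png

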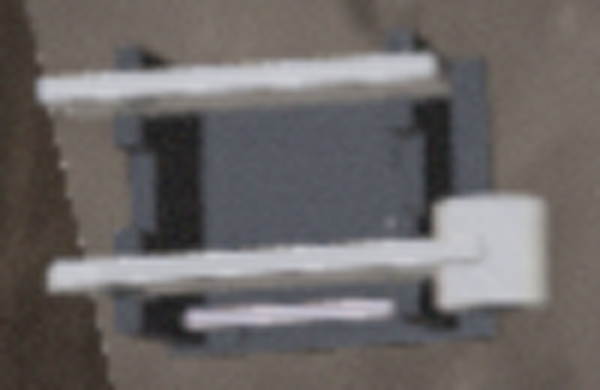

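View pics/c2.png

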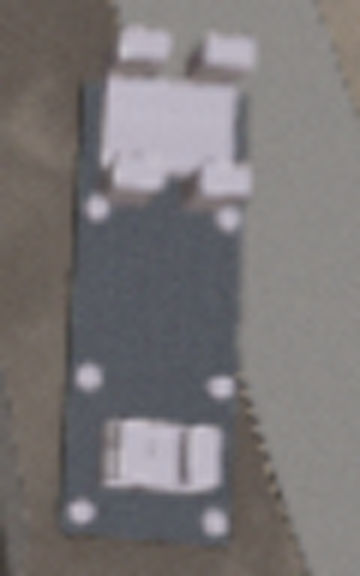

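View pics/c3.png

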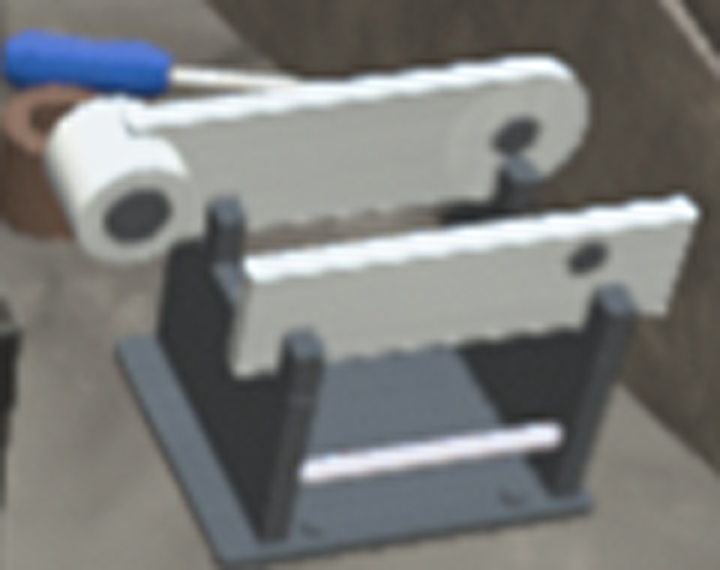

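Top crop of the holder: boss rectangle (436–546, 200–303) and plate band from (50,275) to (480,248). Top crop of the jig: nest post tops at (145,40), (232,50), (137,172), (226,180), fork around (163,455). Side crop: boss hole (137,216), arm hole (517,133).

```bash
cat >> h.py <<'E'
def un(p,off,k=6): return (np.array(p,float)+.5)/k-.5+np.array(off)
def tf(pose,P,z0):
    x,y,a=pose; P=np.array(P,float)/1000
    return np.c_[x+P[:,0]*np.cos(a)-P[:,1]*np.sin(a), y+P[:,0]*np.sin(a)+P[:,1]*np.cos(a), P[:,2]+z0]
E
python3 - <<'E'
from h import *
from scipy.optimize import least_squares as LS
d=load("pics/top0.png");s=load("pics/side0.png")
ct=(115,190);cs=(300,125);cj=(310,175)
S=[un((137,216),cs),un((517,133),cs)];T=un((491,198),ct)
def res(p):
    r=[proj(s,tf(p,[[60,22,30],[-100,5,30]],.085))-S, proj(d,tf(p,[[60,22,54]],.085))-T]
    L=proj(d,tf(p,[[-90,5,60],[20,5,60]],.085)); 
    l0,l1=un((150,257),ct),un((400,240),ct); n=np.array([-(l1-l0)[1],(l1-l0)[0]])/np.linalg.norm(l1-l0)
    return np.r_[np.concatenate(r).ravel(),(L-l0)@n]
f=LS(res,[.47,.32,-1.5]);print("lever",f.x,np.degrees(f.x[2]),f.fun.round(2))
for n,p in [("nest posts",[(145,40),(232,50),(137,172),(226,180)])]:
    for q in p: print(atz(d,un(q,cj),.06).round(4))
for q in [(85,82),(248,90),(60,535),(230,545)]: print("base",atz(d,un(q,cj),.012).round(4))
# toolbox top corners guess: triangulate side & top
def tri(a,b):
    c1,v1=ray(d,a);c2,v2=ray(s,b)
    t=np.linalg.lstsq(np.c_[v1,-v2],c2-c1,rcond=None)[0];return (c1+v1*t[0]).round(3),(c2+v2*t[1]).round(3)
k=.64
print("box far corners",tri((351*k,292*k),(470*k,285*k)),tri((463*k,278*k),(335*k,300*k)))
img=cv2.resize(s["image"][165:255,135:190],None,fx=6,fy=6,interpolation=cv2.INTER_CUBIC)
t=cv2.resize(d["image"],None,fx=6,fy=6,interpolation=cv2.INTER_CUBIC)
def ov(dd,P,col,im,off):
    for a in proj(dd,P): cv2.circle(im,tuple(int(v) for v in (a-off+.5)*6-.5),3,col,-1)
h=cv2.resize(d["image"][190:255,115:215],None,fx=4.5,fy=4.5,interpolation=cv2.INTER_CUBIC)
print(img.shape)
E=[[x,y,60] for x in range(-100,40,20) for y in(-5,5)]+[[60+24*np.cos(a),y,30+24*np.sin(a)] for a in np.arange(0,6.28,.5) for y in(-22,22)]
h=cv2.resize(d["image"][190:255,115:190+25],None,fx=6,fy=6,interpolation=cv2.INTER_CUBIC)
ov(d,tf(f.x,E,.085),(0,0,255),h,np.array(ct))
W=np.zeros((600,800,3),np.uint8); W[:540,:330]=img; hh=cv2.resize(d["image"][190:255,125:213],None,fx=5,fy=5,interpolation=cv2.INTER_CUBIC)
for a in proj(d,tf(f.x,E,.085)): cv2.circle(hh,tuple(int(v) for v in (a-np.array((125,190))+.5)*5-.5),2,(0,0,255),-1)
W[:325,340:780]=hh
cv2.imwrite("pics/c4.png",W)
E
```

```text
lever [ 0.40457785  0.30331414 -1.46521129] -83.95042308320917 [-0.51 -0.14 -0.82  0.38 -1.4  -0.22 -0.29  0.14]
[ 0.571  -0.1122  0.06  ]
[ 0.568  -0.1523  0.06  ]
[ 0.5095 -0.1086  0.06  ]
[ 0.5074 -0.1492  0.06  ]
base [ 0.5609 -0.0925  0.012 ]
base [ 0.5603 -0.171   0.012 ]
base [ 0.3473 -0.0831  0.012 ]
base [ 0.3454 -0.1619  0.012 ]
box far corners (array([0.526, 0.178, 0.136]), array([0.526, 0.179, 0.136])) (array([ 0.553, -0.001,  0.151]), array([0.553, 0.002, 0.151]))
(540, 330, 3)
```

View pics/c4.png

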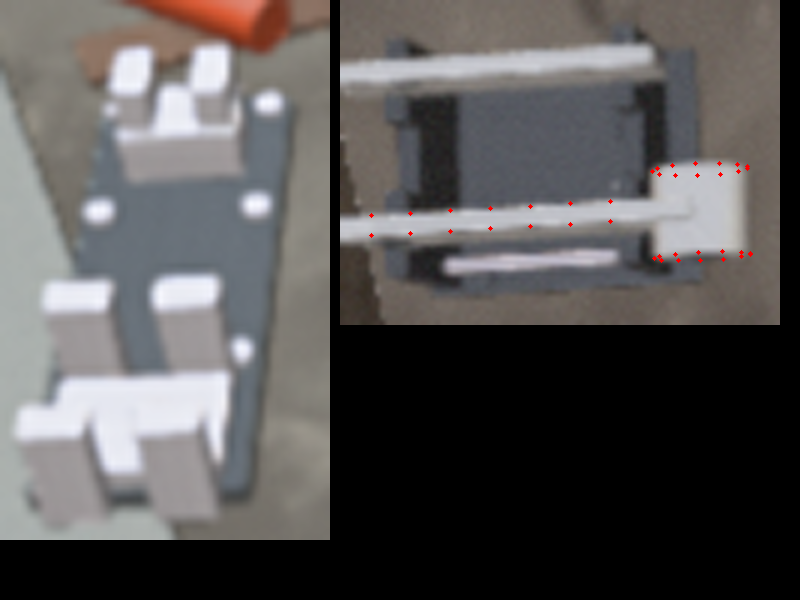

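The overlay matches the lever to about 2 mm. Side crop jig tops: posts at (55,422), (173,420), (78,294), (186,292), prongs at (131,66), (210,67). I'll combine these with the top view.

```bash
python3 - <<'E'
from h import *
d=load("pics/top0.png");s=load("pics/side0.png")
o=(135,165)
P=np.array([atz(s,un(q,o),.06) for q in [(55,422),(173,420),(78,294),(186,292),(131,66),(210,67)]]);print(P.round(4))
n=P[:4].mean(0);f=P[4:].mean(0);v=(n-f)[:2];print("side nest",n,"fork",f,"len",np.linalg.norm(v),"yaw",np.degrees(np.arctan2(v[1],v[0])))
T=np.array([atz(d,un(q,(310,175)),.06) for q in [(145,40),(232,50),(137,172),(226,180)]]);print("top nest",T.mean(0))
B=np.array([atz(d,un(q,(310,175)),.012) for q in [(85,82),(248,90),(60,535),(230,545)]]);e=(B[:2].mean(0)-B[2:].mean(0));print("base mid",B.mean(0),"yaw",np.degrees(np.arctan2(e[1],e[0])))
E
```

```text
[[ 0.5692 -0.1502  0.06  ]
 [ 0.5724 -0.1101  0.06  ]
 [ 0.5078 -0.1482  0.06  ]
 [ 0.5108 -0.1096  0.06  ]
 [ 0.381  -0.1393  0.06  ]
 [ 0.3848 -0.1079  0.06  ]]
side nest [ 0.54004898 -0.12951942  0.06      ] fork [ 0.38287465 -0.1236009   0.06      ] len 0.15728572369452604 yaw -2.1564985615996264
top nest [ 0.53895414 -0.13057574  0.06      ]
base mid [ 0.45346191 -0.12710716  0.012     ] yaw -2.45861888356419
```

The jig's mid point is at about (0.479, -0.1275) with yaw -2.4°. The lever is at (0.4046, 0.3033) with yaw -84°. First I'll move to a waypoint above the jig at z 0.25.

```bash
cat >> h.py <<'E'
def to(x,y,z,yawy):
    o=ctrl.get_obs(); M=R.from_rotvec(o["tool_rot"]); m=M.as_matrix()
    a=np.radians(yawy); Y=np.array([np.cos(a),np.sin(a),0]); Z=np.array([0,0,-1.]); T=R.from_matrix(np.c_[np.cross(Y,Z),Y,Z])
    print("t",round(o["t"],2),"pos",np.round(o["tool_pos"],4),"yawy",np.degrees(np.arctan2(m[1,1],m[0,1])).round(2),"shift",(m.T@(np.array([x,y,z])-o["tool_pos"])).round(4),"turn",(M.inv()*T).as_rotvec().round(4),"F",np.round(o["contact_force"],1),"op",round(o["opening"],4),"g",round(o["grip_force"],1))
E
python3 -m jog '[[[0.372,-0.294,-0.02],[0,0,-0.6]],[[0.372,-0.294,-0.02],[0,0,-0.6]],[[0.372,-0.294,-0.02],[0,0,-0.6]],[[0.372,-0.294,-0.02],[0,0,-0.6]],[[0.372,-0.294,-0.02],[0,0,-0.6]]]' 1
python3 -c "
from h import *
to(.48,-.13,.25,-29);to(.4046,.3033,.25,6)"
```

```text
t: 0.6
tool_pos: [0.3865, -0.33, 0.2414]
tool_rot: [-2.704, -1.598, -0.0]
contact_force: [0.7, -0.4, 0.0]
opening: 0.0857
grip_force: 0.0
t 0.6 pos [ 0.3865 -0.33    0.2414] yawy -28.83 shift [ 0.2203 -0.0145 -0.0085] turn [-0.0005 -0.0004  0.003 ] F [ 0.7 -0.4  0. ] op 0.0857 g 0.0
t 0.6 pos [ 0.3865 -0.33    0.2414] yawy -28.83 shift [ 0.5635 -0.2895 -0.0083] turn [-3.000e-04 -5.000e-04 -6.079e-01] F [ 0.7 -0.4  0. ] op 0.0857 g 0.0
```

```bash
python3 -m jog '[[[0.22,-0.014,-0.01],[0,0,-0.3]],[[0.22,-0.014,-0.01],[0,0,-0.3]],[[0.22,-0.014,-0.01],[0,0,-0.3]],[[0.22,-0.014,-0.01],[0,0,-0.3]],[[0.22,-0.014,-0.01],[0,0,-0.3]]]' >/dev/null
python3 -c "
from h import *
to(.4046,.3033,.25,6)"
```

```text
t 1.1 pos [ 0.4812 -0.1292  0.2517] yawy -11.52 shift [ 0.4084 -0.1615  0.0022] turn [ 2.000e-04 -1.100e-03 -3.058e-01] F [-0.  -1.7 -0.2] op 0.0852 g 0.0
```

```bash
python3 -m jog '[[[0.408,-0.162,0],[0,0,-0.306]],[[0.408,-0.162,0],[0,0,-0.306]],[[0.408,-0.162,0],[0,0,-0.306]],[[0.408,-0.162,0],[0,0,-0.306]],[[0.408,-0.162,0],[0,0,-0.306]]]' >/dev/null
python3 -c "
from h import *
to(.4046,.3033,.25,6)"
```

```text
t 1.6 pos [0.4364 0.1153 0.2515] yawy 5.77 shift [ 0.1902 -0.0127  0.0015] turn [ 0.      0.     -0.0041] F [ 1.5  0.1 -1.3] op 0.0853 g 0.0
```

```bash
python3 -m jog '[[[0.19,-0.0125,0.05],[0,0,-0.004]],[[0.19,-0.0125,0.05],[0,0,-0.004]],[[0.19,-0.0125,0.05],[0,0,-0.004]],[[0.19,-0.0125,0.05],[0,0,-0.004]],[[0.19,-0.0125,0.05],[0,0,-0.004]]]' >/dev/null
python3 - <<'E'
from h import *
to(.4046,.3033,.112,6)
s=snap("side","pics/side1.png");d=snap("top","pics/top1.png")
W=np.zeros((600,800,3),np.uint8)
W[:,:400]=cv2.resize(s["image"][75:225,300:400],None,fx=4,fy=4,interpolation=cv2.INTER_CUBIC)
W[:440,400:]=cv2.resize(d["image"][150:260,115:215],None,fx=4,fy=4,interpolation=cv2.INTER_CUBIC)
p=(.4046,.3033,-1.4652)
P=[[x,5,60] for x in(-100,-50,-11,0,11,35)]+[[60+24*np.cos(a),22,30+24*np.sin(a)] for a in np.arange(0,6.28,.6)]
for a in proj(s,tf(p,P,.085)): cv2.circle(W,tuple(int(v) for v in (a-np.array((300,75))+.5)*4-.5),1,(0,0,255),-1)
cv2.imwrite("pics/c5.png",W)
E
```

```text
t 2.1 pos [0.4029 0.3047 0.199 ] yawy 6.39 shift [-0.0016  0.002   0.087 ] turn [-0.0048  0.0004  0.0067] F [-0.1  0.1 -0.5] op 0.0852 g 0.0
```

View pics/c5.png

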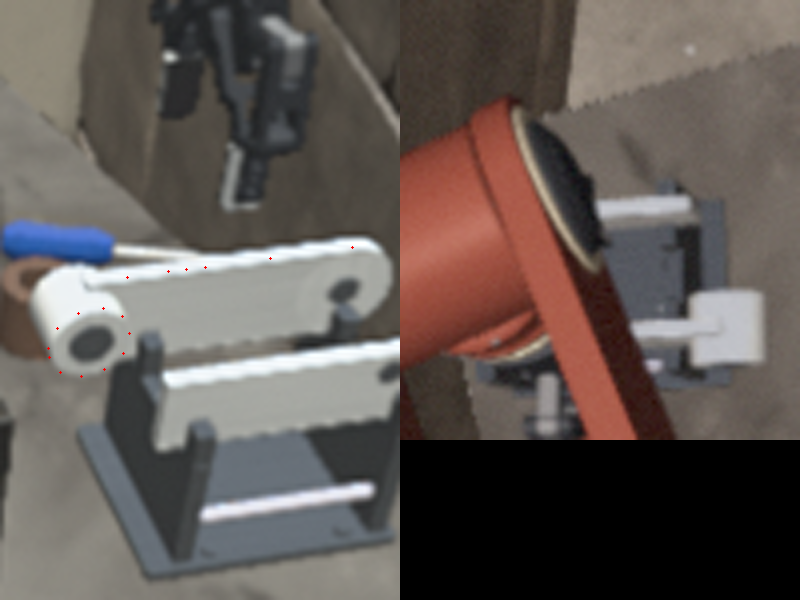

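The fingers straddle the lever with room to spare. The side overlay suggests the lever is about 1 mm farther towards +y. Descending to grasp.

```bash
python3 -m jog '[[[0,0.001,0.03],[0,0,0]],[[0,0.001,0.06],[0,0,0]],[[0,0.001,0.078],[0,0,0]],[[0,0.001,0.087],[0,0,0]],[[0,0.001,0.087],[0,0,0]]]' 
python3 -c "
from h import *
to(.4045,.3045,.112,6.05)"
```

```text
t: 2.7
tool_pos: [0.4067, 0.3001, 0.114]
tool_rot: [-2.104, -2.333, 0.003]
contact_force: [-0.5, 0.4, 0.6]
opening: 0.0858
grip_force: 0.0
t 2.7 pos [0.4067 0.3001 0.114 ] yawy 5.91 shift [ 0.0046 -0.0017  0.002 ] turn [-0.0017  0.001  -0.0025] F [-0.5  0.4  0.6] op 0.0858 g 0.0
```

```bash
python3 -m jog '[[[0.0045,-0.0017,0.001],[0,0,-0.002]],[[0.0045,-0.0017,0.001],[0,0,-0.002]],[[0.0045,-0.0017,0.001],[0,0,-0.002]]]' >/dev/null
python3 -m jog '[[[0,0,0],[0,0,0]],[[0,0,0],[0,0,0]],[[0,0,0],[0,0,0]],[[0,0,0],[0,0,0]],[[0,0,0],[0,0,0]]]' 0 20
python3 -c "
from h import *
to(.4045,.3045,.112,6.05)"
```

```text
t: 3.5
tool_pos: [0.4046, 0.3057, 0.1138]
tool_rot: [-2.099, -2.337, 0.0]
contact_force: [0.3, -1.0, 0.4]
opening: 0.0121
grip_force: 0.6
t 3.5 pos [0.4046 0.3057 0.1138] yawy 6.13 shift [-0.0012 -0.0002  0.0018] turn [-0.0001  0.0001  0.0015] F [ 0.3 -1.   0.4] op 0.0121 g 0.6
```

```bash
python3 -m jog '[[[0,0,0],[0,0,0]],[[0,0,0],[0,0,0]],[[0,0,0],[0,0,0]],[[0,0,0],[0,0,0]],[[0,0,0],[0,0,0]]]' 0 60
python3 -m jog '[[[0,0,-0.002],[0,0,0]],[[0,0,-0.005],[0,0,0]],[[0,0,-0.010],[0,0,0]],[[0,0,-0.015],[0,0,0]],[[0,0,-0.015],[0,0,0]]]'
```

```text
t: 4.0
tool_pos: [0.4047, 0.3058, 0.1139]
tool_rot: [2.099, 2.337, 0.0]
contact_force: [-0.2, 0.3, 1.0]
opening: 0.0089
grip_force: 59.3
t: 4.5
tool_pos: [0.4051, 0.3061, 0.1298]
tool_rot: [2.099, 2.337, 0.002]
contact_force: [-0.0, -0.9, -4.2]
opening: 0.0093
grip_force: 58.8
```

The lever is held at its weight of about 4.4 N with no side load. Continuing the lift.

```bash
python3 -m jog '[[[0,0,-0.02],[0,0,0]],[[0,0,-0.045],[0,0,0]],[[0,0,-0.075],[0,0,0]],[[0,0,-0.105],[0,0,0]],[[0,0,-0.125],[0,0,0]]]'
python3 - <<'E'
from h import *
to(.479,-.1275,.25,87.6)
o=ctrl.get_obs();print(o["wrist_torque"])
s=snap("side","pics/side2.png");cv2.imwrite("pics/c6.png",cv2.resize(s["image"][60:240,260:420],None,fx=3.3,fy=3.3,interpolation=cv2.INTER_CUBIC))
E
```

```text
t: 5.0
tool_pos: [0.4052, 0.3061, 0.2565]
tool_rot: [2.099, 2.336, 0.005]
contact_force: [-0.2, 0.2, -3.8]
opening: 0.0088
grip_force: 59.8
t 5.0 pos [0.4052 0.3061 0.2565] yawy 6.13 shift [-0.439   0.0271  0.0061] turn [ 3.2000e-03  1.0000e-03 -1.4219e+00] F [-0.2  0.2 -3.8] op 0.0088 g 59.8
[ 0.03113727 -0.05300919 -0.03441857]
```

View pics/c6.png

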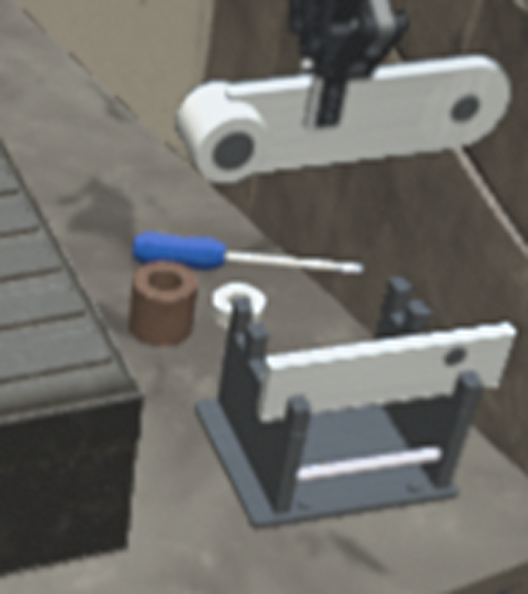

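The lever is clear of the holder and hangs about level, with the boss hole at (233,150) and the arm hole at (465,108). The plain plate is untouched. I'll compute the lever's pose in the hand.

```bash
python3 - <<'E'
from h import *
from scipy.optimize import least_squares as LS
s=load("pics/side2.png");s0=load("pics/side0.png"); o=ctrl.get_obs(); p=o["tool_pos"]; print(p)
S=np.array([un((233,150),(260,60),3.3),un((465,108),(260,60),3.3)])
L=np.array([[60,22,30],[-100,5,30.]])/1000; a=np.radians(6.13-90)
Yaw=R.from_euler('z',a)
def res(v,S=S,s=s): # v: x offset along lever, z, pitch of balance origin
    q=L@R.from_euler('y',v[2]).as_matrix().T+[v[0],0,v[1]]
    return (proj(s,Yaw.apply(q)+[p[0],p[1],0])-S).ravel()
f=LS(res,[0,.23,0],x_scale=[.01,.01,.01]);print("held: off",f.x[0],"z",f.x[1],"pitch deg",np.degrees(f.x[2]),f.fun.round(2))
S0=np.array([un((137,216),(300,125)),un((517,133),(300,125))])
f=LS(lambda v:res(v,S0,s0),[0,.085,0],x_scale=[.01,.01,.01]);print("in slot: off",f.x[0],"z",f.x[1],"pitch",np.degrees(f.x[2]),f.fun.round(2))
E
```

```text
[0.40644974 0.30680023 0.26011477]
held: off 0.0029334929817432923 z 0.22806073324116527 pitch deg -0.18850061766277473 [ 0.05  0.01 -0.05 -0.01]
in slot: off 0.0026672933532912516 z 0.08677712882674166 pitch 0.4579277455075767 [ 0.05  0.01 -0.05 -0.01]
```

Lever origin lies about 2.7 mm towards the boss from the TCP and about 29.5 mm below it, and it hangs level. The jig target for the TCP is (0.4763, -0.1274). Carrying it in three parts.

```bash
python3 -m jog '[[[-0.02,0.002,0],[0,0,-0.07]],[[-0.05,0.004,0],[0,0,-0.16]],[[-0.08,0.006,0],[0,0,-0.26]],[[-0.11,0.008,0],[0,0,-0.36]],[[-0.145,0.009,0],[0,0,-0.47]]]'
python3 -c "
from h import *
to(.4763,-.1274,.255,87.6)"
```

```text
t: 5.55
tool_pos: [0.4287, 0.1616, 0.2528]
tool_rot: [-1.49, -2.765, 0.001]
contact_force: [0.4, -1.4, -4.0]
opening: 0.009
grip_force: 59.6
t 5.55 pos [0.4287 0.1616 0.2528] yawy 33.37 shift [-0.2676 -0.1192 -0.0023] turn [-5.000e-04 -9.000e-04 -9.465e-01] F [ 0.4 -1.4 -4. ] op 0.009 g 59.6
```

```bash
python3 -m jog '[[[-0.026,-0.011,-0.002],[0,0,-0.1]],[[-0.052,-0.023,-0.002],[0,0,-0.19]],[[-0.08,-0.036,-0.002],[0,0,-0.28]],[[-0.107,-0.048,-0.002],[0,0,-0.37]],[[-0.134,-0.06,-0.002],[0,0,-0.47]]]'
python3 -c "
from h import *
to(.4763,-.1274,.255,87.6)"
```

```text
t: 6.05
tool_pos: [0.4515, 0.0163, 0.2548]
tool_rot: [-0.807, -3.035, 0.0]
contact_force: [0.1, 0.6, -4.7]
opening: 0.0089
grip_force: 59.7
t 6.05 pos [0.4515 0.0163 0.2548] yawy 60.21 shift [-0.0929 -0.1124 -0.0002] turn [-1.00e-04 -9.00e-04 -4.78e-01] F [ 0.1  0.6 -4.7] op 0.0089 g 59.7
```

```bash
python3 -m jog '[[[-0.02,-0.024,0],[0,0,-0.1]],[[-0.04,-0.049,0],[0,0,-0.2]],[[-0.06,-0.074,0],[0,0,-0.3]],[[-0.08,-0.097,0],[0,0,-0.4]],[[-0.093,-0.112,0],[0,0,-0.478]]]' >/dev/null
python3 -m jog '[[[0,0,0],[0,0,0]],[[0,0,0],[0,0,0]],[[0,0,0],[0,0,0]]]'
python3 -c "
from h import *
to(.4763,-.1274,.115,87.6)"
```

```text
t: 6.85
tool_pos: [0.4761, -0.1252, 0.2552]
tool_rot: [-0.072, -3.14, -0.001]
contact_force: [0.8, 0.7, -4.5]
opening: 0.0088
grip_force: 59.8
t 6.85 pos [ 0.4761 -0.1252  0.2552] yawy 87.38 shift [-0.0004 -0.0022  0.1402] turn [ 0.0007 -0.0008 -0.0038] F [ 0.8  0.7 -4.5] op 0.0088 g 59.8
```

```bash
python3 -m jog '[[[0,-0.002,0.03],[0,0,-0.004]],[[0,-0.002,0.06],[0,0,-0.004]],[[0,-0.002,0.09],[0,0,-0.004]],[[0,-0.002,0.12],[0,0,-0.004]],[[0,-0.002,0.139],[0,0,-0.004]]]' >/dev/null
python3 -m jog '[[[0,0,0],[0,0,0]],[[0,0,0],[0,0,0]],[[0,0,0],[0,0,0]],[[0,0,0],[0,0,0]]]' >/dev/null
python3 - <<'E'
from h import *
to(.4763,-.1274,.1145,87.6)
s=snap("side","pics/side3.png");d=snap("top","pics/top3.png")
W=np.zeros((600,800,3),np.uint8)
W[:540,:420]=cv2.resize(s["image"][165:255,130:200],None,fx=6,fy=6,interpolation=cv2.INTER_CUBIC)
W[:600,430:800-10]=cv2.resize(d["image"][170:270,305:365],None,fx=6,fy=6,interpolation=cv2.INTER_CUBIC)
cv2.imwrite("pics/c7.png",W)
E
```

```text
t 7.75 pos [ 0.4775 -0.1283  0.1189] yawy 87.62 shift [0.0013 0.0009 0.0043] turn [-0.0013  0.0033  0.0004] F [-0.1  0.2 -4.4] op 0.0089 g 59.6
```

View pics/c7.png

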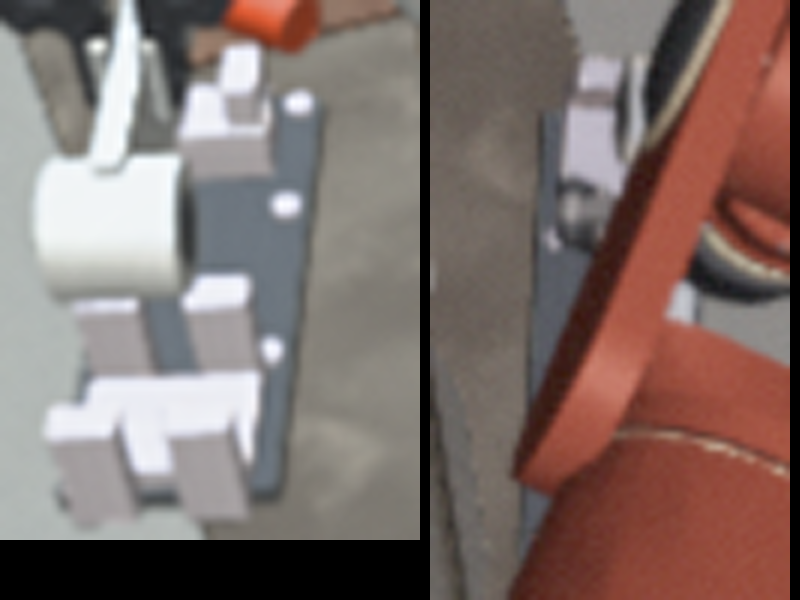

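The lever hangs above the jig, boss outline spanning about (35–195, 152–303) in the side crop and its plate running back to (125,0). I'll compare that with the prediction.

```bash
python3 - <<'E'
from h import *
s=load("pics/side3.png");to(.4763,-.1274,.1145,87.6)
E=[[60+24*np.cos(a),y,30+24*np.sin(a)] for a in np.arange(0,6.28,.1) for y in(-22,22)]
for name,x,y,z in(("pred",.4775+.0027,-.1283,.1189-.0295),("z-3",.4802,-.1283,.0864),("x-3",.4772,-.1283,.0894),("y+3",.4802,-.1253,.0894)):
    q=(proj(s,tf((x,y,np.radians(-2.4)),E,z))-[130,165]+.5)*6-.5
    print(name,q.min(0).round(0),q.max(0).round(0), ((proj(s,tf((x,y,np.radians(-2.4)),[[36,0,60],[0,0,60]],z))-[130,165]+.5)*6-.5).round(0).tolist())
E
```

```text
t 7.85 pos [ 0.4771 -0.1283  0.1183] yawy 87.6 shift [0.0009 0.0009 0.0038] turn [-0.0009  0.0023  0.0001] F [ 0.4  0.2 -4.8] op 0.0091 g 59.6
pred [ 33. 161.] [199. 309.] [[112.0, 121.0], [126.0, 51.0]]
z-3 [ 35. 167.] [200. 316.] [[113.0, 127.0], [127.0, 58.0]]
x-3 [ 34. 155.] [199. 303.] [[112.0, 115.0], [127.0, 46.0]]
y+3 [ 42. 160.] [208. 309.] [[121.0, 120.0], [135.0, 51.0]]
```

```bash
python3 -m jog '[[[0,0.0008,0.0035],[0,0.002,0]],[[0,0.0008,0.0035],[0,0.002,0]],[[0,0.0008,0.0035],[0,0.002,0]],[[0,0.0008,0.0035],[0,0.002,0]],[[0,0.0008,0.0035],[0,0.002,0]]]' >/dev/null
python3 -m jog '[[[0,0,0],[0,0,0]],[[0,0,0],[0,0,0]],[[0,0,0],[0,0,0]],[[0,0,0],[0,0,0]],[[0,0,0],[0,0,0]]]' >/dev/null
python3 -c "
from h import *
to(.4768,-.1275,.1145,87.6);print(max(abs(np.array(ctrl.get_obs()['dq']))))"
```

```text
t 8.85 pos [ 0.4763 -0.1272  0.1134] yawy 87.61 shift [-0.0005 -0.0003 -0.0012] turn [ 0.     -0.002   0.0001] F [ 0.1  0.3 -4. ] op 0.0089 g 59.7
0.00101114302746972
```

```bash
python3 -m jog '[[[0,0,-0.001],[0,-0.002,0]],[[0,0,-0.001],[0,-0.002,0]],[[0,0,-0.001],[0,-0.002,0]],[[0,0,-0.001],[0,-0.002,0]],[[0,0,-0.001],[0,-0.002,0]]]' >/dev/null
python3 -c "
from h import *
to(.4768,-.1275,.1145,87.6);print(job.finish_job())"
```

```text
t 9.35 pos [ 0.4763 -0.1272  0.1143] yawy 87.6 shift [-0.0005 -0.0003 -0.0002] turn [ 0.     -0.0001  0.    ] F [ 1.  -0.7 -4.2] op 0.0091 g 59.7
the job is handed in; nothing more can be done
None
```

I handed the job in at 9.4 s with the lever still gripped at 60 N, level and lined up over the jig about 25 mm above the rests (camera-based position, good to 2–3 mm); the blank was still in its slot after the lift, but I did not re-check the loose parts.

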